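Press the tamper squarely in the angled practice press

TASK

Set the larger of the two loose steel filter baskets, open side up, into the shallow round cradle of the sloping spring tamping press and let go of it. Then take the larger tamper by its handle, stand its flat foot on the floor of that basket and lean on it lightly, square to the sloping basket rather than plumb, so that the spring cradle sinks to about half of its 14 mm travel and is never driven to its stop. Finish while still holding the tamper pressed like that, touching neither basket nor press with the gripper, and leave everything else on the counter where it stands.

Things in the scene. Friction and masses are not known exactly. Their poses are not given: they have to be found in the camera images.
- stand: The practice tamping press, fixed to the counter: dark steel foot plate 120 x 110 mm and 14 mm thick, short post and a round housing 68 mm across tilted 0.26 rad (15 degrees), carrying the sprung aluminium cradle. Origin: centre of its underside on the counter; z up. The slope leans towards its own -x (roughly towards the robot): the cradle's axis points up and towards -x. At rest the cradle floor's centre lies 85 mm straight above the origin.
- seat (a point): Centre of the cradle's flat floor, where the basket's underside belongs; moves with the cradle. z: the cradle's axis, out of the cradle (up, tilted 0.26 rad from vertical towards the stand's -x); y: level. The cradle is a disc 76 mm across with a low rim 6 mm high around the floor; the rim's inside flares from 61 mm across at the floor to 69 mm at its top, so the 56 mm basket drops in with about 2.5 mm play all round. Rest height 85 mm above the counter.
- press (a joint): How far the cradle has sunk along its own axis, m: 0 at the top (at rest, also with the empty basket in it), 0.014 at the stop. Spring: it begins to sink at about 3.6 N along the axis (of which the cradle's own weight takes 1.5 N), then 1.2 N per mm; the tamper's own weight alone sinks it only about 1 mm, half travel needs roughly 7 N of push besides the weights. A small black pointer beside a strip with five marks on the +x side shows it.
- basket: The larger filter basket, to be placed: plain steel cup, loose, 56 mm outside diameter, straight sides, 36 mm high, inside diameter 51 mm, floor 3 mm thick, about 70 g, stands open side up on the counter. Origin: centre of its underside; z: out of the open mouth. Inside the cradle its lowest 6 mm are inside the rim; the outside above that is free to grip.
- basket_floor (a point): Centre of the inner floor of the larger basket, 3 mm above its underside; this is the spot the tamper's foot stands on. z: out of the mouth.
- tamper: The larger tamper, to be used: steel foot disc 45 mm across and 13 mm thick, thin neck 16 mm across, then a dark wooden cylindrical handle 30 mm across from 30 mm to 94 mm above the foot's underside; about 300 g, loose, stands upright on its foot. Origin: centre of the foot's underside; z: up along the handle.
- small_basket: The smaller filter basket, bystander: steel cup 42 mm across, 26 mm high. Origin: centre of its underside.
- small_tamper: The smaller tamper, bystander: foot 33 mm across, handle 24 mm across, 70 mm high in all. Origin: centre of its underside.
- pitcher: Steel milk pitcher, bystander, 90 mm across, 105 mm high, handle to its +y. Origin: centre of its underside.
- cup: White coffee mug, bystander, 68 mm across, 55 mm high. Origin: centre of its underside.
- saucer: White saucer, bystander, 124 mm across, 15 mm high. Origin: centre of its underside.
- bowl: White bowl, bystander, 100 mm across, 45 mm high. Origin: centre of its underside.
- brush: Wooden cleaning brush lying flat, bystander, 170 mm long. Origin: under its middle.
- canister: Closed steel canister, bystander, 72 mm across, 65 mm high. Origin: centre of its underside.
Not all that is in view belongs to the job. Leave any orange or yellow look-alike of the tamper alone. What is shaped like the basket but purple or yellow is not meant.

How it is judged (in metres and radians):
On the way, in this order (a step that is already met when the one before it is completed fails the run):
1. the larger basket sits in the cradle, let go (distance between basket and seat below 0.006 m and angle between the z axis of basket and the z axis of seat, either way round below 0.09 rad and contact force between each of the fingers, the arm and basket below 0.3 N), for 0.3 s.
2. the larger tamper is lifted off the counter in the gripper (height (world z) of tamper above 0.04 m and contact force between the fingers and tamper above 1 N), for 0.1 s.
At the end, for the whole second after the job is handed in: Basket within 6 mm and 0.09 rad of the cradle seat; gripped tamper foot within 8 mm of the basket floor centre, axis within 0.1 rad of the cradle axis, pressing 4 to 22 N, still; cradle sunk 4 to 10.5 mm; gripper and arm clear of basket and press, for the last second (all of step 1 and value of joint press between 0.004 and 0.0105 m and contact force between tamper and basket between 4 and 22 N and distance between tamper and basket_floor below 0.008 m and angle between the z axis of tamper and the z axis of seat, either way round below 0.1 rad and contact force between the fingers and tamper above 1 N and contact force between each of the fingers, the arm and stand below 0.3 N and linear speed of tamper below 0.02 m/s); the arm keeps its last pose, push and grip.
It fails at once if the cradle is driven to its stop (sunk more than 13 mm) (value of joint press above 0.013 m).
It fails at once if anything else on the counter is disturbed (moved more than 30 mm) (distance of any of small_basket, small_tamper, pitcher, cup, saucer, bowl, brush, canister from where it was at the start of the episode above 0.03 m).
It also fails if it takes over 64 s, if anything falls off the work surface, if the arm or the gripper's body presses on something with over 40 N, if the wrist force passes 120 N, or if a joint passes its speed limit or range.

ROBOT

A 6-joint arm with a two-finger parallel gripper is mounted at the origin on the work surface. World frame = base frame: x ahead of the robot, y to its left, z up, the work surface at z = 0. Lengths are in mm, angles in rad, forces in N, time in s.
With the tool pointing down it reaches from about 350 to 975 mm from the base axis. Payload 7.1 kg.
Tool frame: the origin (TCP) lies between the finger pads; the fingertips stand 8 mm ahead of it and the grasp point (between the pads) lies 11 mm behind it; x points along the fingers, y is the direction in which the jaws open and shut, and the axes are right-handed (so a half turn about x gives the same grasp; the last joint's range is limited). The gripper opens to 88 mm and grips with 3 to 60 N. Pads are 20 mm wide; open, the fingers measure 115 mm over their backs; the gripper's body (75 mm by 178 mm) begins 61 mm behind the grasp point.
Start: joints at [-1.191, 0.423, 1.63, -0, 1.089, -0.019], TCP at [242.711, -575.931, 230.675] pointing down, gripper open.
Joint ranges: [-3, 3], [-0.9, 2.11], [0.09, 2.58], [-1.31, 4.45], [0.11, 2.69], [-2.54, 2.54]. Speed limits (rad/s): [2.39, 2.39, 3.01, 3.14, 3.14, 3.14].

INTERFACE

Orientations are given as a rotation vector (axis times angle).
In Python, from workcell import ctrl gives the robot as it stands.
- The arm moves only by the tool apply_moves, never from a script. Its argument "increments" is a list of rows, each an object with "gripper": the opening in per cent of the stroke, from 0 (shut) to 100 (fully open); "delta_pos": the shift along the tool's x, y, z in cm, a list of three; "dr": the turn, a rotation vector about the tool's x, y, z in rad, a list of three. In form: [{"gripper": gripper, "delta_pos": [dx, dy, dz], "dr": [ax, ay, az]}, ...]. A call has exactly 5 rows; each row shifts and turns the commanded pose from where the row before left it, along the tool's axes as they then stand; what a row does not reach is not made up. A row lasts 1/12 s, in which the tool goes at most 41.7 mm and 7.16 degrees, less where a joint would pass 70% of its speed; a pose out of reach is approached as far as the arm can. A call with a gripper value outside its range is refused whole. The fingers move at their own pace and stop on an object; the grip force is fixed at half the most. Time passes only in rows, so rows that do not move let the fingers close, or fill a call up. It gives the time, the measured TCP pose, the force and the opening at its end, in the units of the state.
- ctrl.get_obs(): the state, without advancing time (a new reading comes with each control period).
- ctrl.get_image(name): name is "side" or "top" or "wrist"; returns a dict with "img" (420x560x3 uint8, red, green, blue), "range_z" (420x560 float32, mm along the optical axis (not along the pixel's ray), 0 where there is no reading), "mtx" (3x3 intrinsics, pixels), "rvec" (rotation vector, rad) and "tvec" (3), from world to camera coordinates, as OpenCV has them. Camera axes: x right, y down, z forward; pixel columns grow to the right and rows downward; lengths in mm; the calibration is good to about 2 mm. A picture is of the moment at which its call begins.
- ctrl.close_job(): hands the job in, once; it reports no verdict.
The state is a dict: "t": time; "qpos": joint angles; "qvel": joint speeds; "joint_torque": joint torques, N m; "ee_pos": TCP position; "orientation": TCP orientation; "ft_force": force on the tool from outside, world axes, zero at the start; "moment": the same for the moment, N m; "width": finger opening in mm.
Only numpy, scipy, OpenCV 4.12 (cv2) and the standard library are available. Lean on these libraries where they do the work, as an engineer would, in place of code of your own. Each camera call takes 0.05 s, during which the arm holds its last target. There are 200 camera calls.

## Working session

There is one attempt and no reset: what is moved stays moved. The work goes in short steps, Python scripts to look and compute and a tool call to move; the robot and the scene stay as the last step left them, time stands still between calls to the robot, and variables do not carry over. Pictures are saved under pics/ and viewed, about 8 in all and at most 12, crops included, and the job is handed in when it is done.

Besides the shell and the picture viewer there is one more tool, called after "Call:" by a JSON object that holds its "name" and its "arguments". apply_moves: Moves the arm, as the interface text tells. Its arguments: {"type":"object","properties":{"increments":{"type":"array","items":{"type":"object","properties":{"gripper":{"type":"number"},"delta_pos":{"type":"array","items":{"type":"number"}},"dr":{"type":"array","items":{"type":"number"}}}}}},"required":["increments"]}

```bash
mkdir -p pics; ls; cat > h.py <<'E'
import numpy as np, cv2
from workcell import ctrl
def cloud(d):
    z=d["range_z"];K=d["mtx"];R=cv2.Rodrigues(np.array(d["rvec"],float))[0];t=np.array(d["tvec"],float).ravel()
    v,u=np.mgrid[:z.shape[0],:z.shape[1]]
    P=np.stack([(u-K[0,2])/K[0,0]*z,(v-K[1,2])/K[1,1]*z,z],-1)
    W=(P-t)@R
    W[z==0]=np.nan
    return W
def save(d,n): cv2.imwrite(f"pics/{n}.png",d["img"][:,:,::-1])
E
python3 - <<'E'
from h import *
for n in("top","side"):
    d=ctrl.get_image(n);save(d,n);np.savez(f"/tmp/{n}.npz",**d)
print(ctrl.get_obs())
E
```

```text
pics
{'t': 0.1, 'qpos': array([-1.19102244e+00,  4.23753581e-01,  1.63058081e+00,  9.86196671e-06,
        1.08860801e+00, -1.89803080e-02]), 'qvel': array([ 9.08257424e-04, -9.69420685e-04, -3.76109269e-03,  8.82044594e-04,
       -7.81739568e-05, -6.53281487e-04]), 'joint_torque': array([ 6.51127793e-04, -5.45615602e+01, -2.74325305e+01,  6.44915015e-02,
        1.87644130e-02, -2.05744431e-05]), 'ee_pos': array([ 242.52955927, -575.506596  ,  229.99906667]), 'orientation': array([ 2.00268777,  0.40606805, -2.00316507]), 'ft_force': array([0.14150352, 0.29331664, 0.26699755]), 'moment': array([0.03112061, 0.03377041, 0.00534965]), 'width': 87.93199291985488}
```

View pics/top.png

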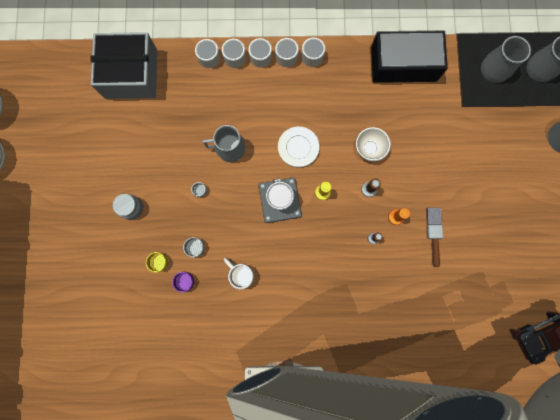

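View pics/side.png

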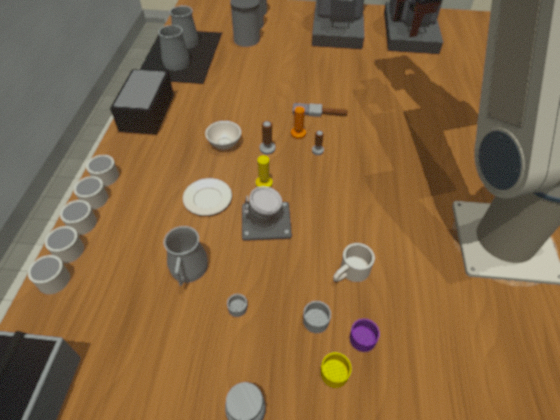

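Top view: larger basket at (194,247), press at (280,198), larger tamper with dark handle at (371,187). The look-alikes are the yellow (157,262), purple (184,282), yellow tamper (324,190) and orange tamper (400,215).

```bash
python3 - <<'E'
from h import *
for n,boxes in (("top",dict(basket=(180,233,210,262),press=(255,175,305,225),tamper=(358,173,386,200),ytamp=(313,180,335,202),mug=(222,255,258,292))),("side",dict(basket=(300,298,334,334),press=(238,185,296,240),tamper=(256,118,278,156)))):
    d=dict(np.load(f"/tmp/{n}.npz"));W=cloud(d)
    print(n,"K",d["mtx"][0,0],"table z",np.nanmedian(W[...,2]))
    for k,(a,b,c,e) in boxes.items():
        P=W[b:e,a:c].reshape(-1,3);P=P[~np.isnan(P[:,0])];
        for lo,hi in ((6,20),(20,32),(32,45),(45,70),(70,84),(84,100),(100,120)):
            q=P[(P[:,2]>lo)&(P[:,2]<hi)]
            if len(q)>3: print(k,lo,hi,len(q),"min",q.min(0).round(0),"max",q.max(0).round(0),"mid",((q.min(0)+q.max(0))/2).round(1))
    if n=="top":
        P=W[175:225,255:305].reshape(-1,3);q=P[(P[:,2]>8)&(P[:,2]<20)][:,:2].astype(np.float32)
        print("foot rect",cv2.minAreaRect(q))
    P=(W[175:225,255:305] if n=="top" else W[185:240,238:296]).reshape(-1,3);q=P[P[:,2]>80]
    c=q.mean(0);u,s,v=np.linalg.svd(q-c);print("cradle",c,v[2],s)
E
```

```text
top K 431.70910885335735 table z 1.2310661676015702
basket 6 20 103 min [402. 213.   6.] max [483. 283.  20.] mid [442.9 247.8  13. ]
basket 20 32 36 min [416. 227.  20.] max [470. 281.  32.] mid [442.9 253.8  25.9]
basket 32 45 61 min [416. 227.  32.] max [469. 282.  42.] mid [442.5 254.6  36.9]
press 6 20 910 min [508. -67.   6.] max [649.  76.  20.] mid [578.4   4.6  13. ]
press 20 32 17 min [523. -42.  20.] max [638.  60.  24.] mid [580.4   9.3  22. ]
press 45 70 8 min [624.   8.  52.] max [633.  19.  60.] mid [628.6  13.2  55.6]
press 70 84 191 min [543. -25.  73.] max [591.  38.  84.] mid [566.9   6.6  78.4]
press 84 100 395 min [543. -28.  84.] max [624.  44. 100.] mid [583.2   8.   91.8]
press 100 120 16 min [599. -11. 100.] max [613.  35. 104.] mid [605.9  11.8 102.2]
tamper 6 20 109 min [ 578. -305.    6.] max [ 656. -226.   18.] mid [ 617.1 -265.4   12.1]
tamper 32 45 9 min [ 593. -253.   37.] max [ 613. -241.   44.] mid [ 603.4 -247.3   40.4]
tamper 45 70 25 min [ 594. -265.   47.] max [ 613. -241.   70.] mid [ 603.5 -253.1   58.3]
tamper 70 84 13 min [ 594. -259.   71.] 
[... 2005 characters left out ...]
3  12.7 101.4]
tamper 6 20 127 min [ 585. -385.    6.] max [ 655. -229.   20.] mid [ 620.  -307.2   13. ]
tamper 20 32 10 min [ 602. -253.   20.] max [ 616. -245.   31.] mid [ 609.  -249.1   25.8]
tamper 32 45 29 min [ 593. -255.   33.] max [ 619. -242.   45.] mid [ 606.1 -248.2   39.1]
tamper 45 70 76 min [ 593. -255.   46.] max [ 622. -241.   70.] mid [ 607.6 -248.    57.7]
tamper 70 84 41 min [ 593. -255.   70.] max [ 621. -242.   83.] mid [ 607.3 -248.5   76.8]
tamper 84 100 90 min [ 593. -274.   85.] max [ 621. -238.   99.] mid [ 607.3 -256.2   91.8]
cradle [582.25170294   7.55728991  88.35042034] [ 2.22885914e-01  3.48100544e-04 -9.74844474e-01] [563.20350223 512.48901771  74.70220593]
```

```bash
cat >> h.py <<'E'
from scipy.spatial.transform import Rotation as Ro
def pose():
    o=ctrl.get_obs();return np.array(o["ee_pos"]),Ro.from_rotvec(o["orientation"]),o
def tool(yaw,tilt=0.0,lean=0.0):
    "tool x = -(axis tilted by tilt towards -(cos lean,sin lean)); tool y at heading yaw, made square"
    ax=np.array([-np.sin(tilt)*np.cos(lean),-np.sin(tilt)*np.sin(lean),np.cos(tilt)])
    x=-ax;y=np.array([np.cos(yaw),np.sin(yaw),0]);y-=x*(x@y);y/=np.linalg.norm(y)
    return Ro.from_matrix(np.c_[x,y,np.cross(x,y)])
def plan(p,R=None):
    "how far to go: turn first (tool rv), then shift in turned tool axes, cm"
    p0,R0,o=pose();R=R or R0
    print("t",round(o["t"],2),"pos",p0.round(1),"w",round(o["width"],1),"F",np.round(o["ft_force"],1),
     "turn",(R0.inv()*R).as_rotvec().round(4),"then shift cm",(R.inv().apply(np.array(p)-p0)/10).round(3), "shift first",(R0.inv().apply(np.array(p)-p0)/10).round(3))
E
python3 - <<'E'
from h import *
p,R,o=pose();print(R.as_matrix().round(3))
d=ctrl.get_image("wrist");Rc=cv2.Rodrigues(np.array(d["rvec"]))[0];c=-Rc.T@np.array(d["tvec"]).ravel()
print("cam in tool",R.inv().apply(c-p),"cam axes in tool\n",(R.as_matrix().T@Rc.T).round(3),d["mtx"])
for yaw in (np.pi/2+.158,-np.pi/2+.158):
    plan([500,10,260],tool(yaw))
E
```

```text
[[-0.     0.388 -0.922]
 [ 0.001 -0.922 -0.388]
 [-1.    -0.001 -0.   ]]
cam in tool [-154.86800275   -0.51493357  -84.87435542] cam axes in tool
 [[ 0.    -0.306  0.952]
 [ 1.     0.001  0.   ]
 [-0.001  0.952  0.306]] [[336.28417989   0.         277.48469001]
 [  0.         336.28417989 206.58600683]
 [  0.           0.           1.        ]]
t 0.15 pos [ 242.6 -575.6  230.1] w 88.0 F [-0.1 -1.3 -0.5] turn [-2.9008e+00 -1.7000e-03  1.0000e-04] then shift cm [-2.989 53.777 34.634] shift first [ -2.937 -43.97  -46.459]
t 0.15 pos [ 242.6 -575.6  230.1] w 88.0 F [-0.1 -1.3 -0.5] turn [2.408e-01 1.000e-04 1.100e-03] then shift cm [ -2.989 -53.777 -34.634] shift first [ -2.937 -43.97  -46.459]
```

Call:
{"name": "apply_moves", "arguments": {"increments": [{"gripper":100,"delta_pos":[0,-2.257,-2.985],"dr":[0,0,0]},{"gripper":100,"delta_pos":[0,-2.257,-2.985],"dr":[0,0,0]},{"gripper":100,"delta_pos":[0,-2.257,-2.985],"dr":[0,0,0]},{"gripper":100,"delta_pos":[0,-2.257,-2.985],"dr":[0,0,0]},{"gripper":100,"delta_pos":[0,-2.257,-2.985],"dr":[0,0,0]}]}}

```text
t: 0.57
ee_pos: [336.8, -412.3, 230.5]
orientation: [2.003, 0.404, -2.003]
ft_force: [0.3, 0.1, -0.1]
width: 87.6
```

Call:
{"name": "apply_moves", "arguments": {"increments": [{"gripper":100,"delta_pos":[0,-2.257,-2.985],"dr":[0,0,0]},{"gripper":100,"delta_pos":[0,-2.257,-2.985],"dr":[0,0,0]},{"gripper":100,"delta_pos":[0,-2.257,-2.985],"dr":[0,0,0]},{"gripper":100,"delta_pos":[0,-2.257,-2.985],"dr":[0,0,0]},{"gripper":100,"delta_pos":[0,-2.257,-2.985],"dr":[0,0,0]}]}}

```text
t: 0.98
ee_pos: [430.6, -250.3, 230.7]
orientation: [2.002, 0.405, -2.003]
ft_force: [2.0, -0.9, 1.0]
width: 87.7
```

Call:
{"name": "apply_moves", "arguments": {"increments": [{"gripper":100,"delta_pos":[0,-2.257,-2.985],"dr":[0,0,0]},{"gripper":100,"delta_pos":[0,-2.257,-2.985],"dr":[0,0,0]},{"gripper":100,"delta_pos":[0,-2.257,-2.985],"dr":[0,0,0]},{"gripper":100,"delta_pos":[0,-2.257,-2.985],"dr":[0,0,0]},{"gripper":100,"delta_pos":[0,-2.257,-2.985],"dr":[0,0,0]}]}}

```text
t: 1.4
ee_pos: [524.4, -88.3, 230.6]
orientation: [2.002, 0.405, -2.002]
ft_force: [0.6, -0.2, 0.3]
width: 87.9
```

Call:
{"name": "apply_moves", "arguments": {"increments": [{"gripper":100,"delta_pos":[0,-2.257,-2.985],"dr":[0,0,0]},{"gripper":100,"delta_pos":[0,-2.257,-2.985],"dr":[0,0,0]},{"gripper":100,"delta_pos":[0,-2.257,-2.985],"dr":[0,0,0]},{"gripper":100,"delta_pos":[0,0,0],"dr":[0.12,0,0]},{"gripper":100,"delta_pos":[0,0,0],"dr":[0.12,0,0]}]}}

```text
t: 1.82
ee_pos: [580.8, 9.3, 230.2]
orientation: [2.139, 0.168, -2.14]
ft_force: [-0.4, -0.2, 0.0]
width: 87.8
```

```bash
python3 - <<'E'
from h import *
plan([442.7,254,230],tool(-np.pi/2+.158))
d=ctrl.get_image("wrist");save(d,"w1");np.savez("/tmp/w1.npz",**d);print(ctrl.get_obs()["qpos"].round(2))
W=cloud(d);P=W.reshape(-1,3);P=P[~np.isnan(P[:,0])]
m=(abs(P[:,0]-580)<90)&(abs(P[:,1]-7)<90)
q=P[m&(P[:,2]>9)&(P[:,2]<18)][:,:2].astype(np.float32);print("foot",cv2.minAreaRect(q))
# cradle floor plane: points within 26mm of the centre
for c in([580,7.5],):
    r=np.hypot(P[:,0]-c[0],P[:,1]-c[1]);f=P[(r<24)&(P[:,2]>70)&(P[:,2]<110)];g=f.mean(0);n=np.linalg.svd(f-g)[2][2];n*=np.sign(n[2]);print("floor",g,n,len(f),"z at 580,7",g[2]-(n[:2]@(np.array([580,7.2])-g[:2]))/n[2])
    # rim: points >3 above plane, in-plane circle
    Q=P[m&(r<50)&(P[:,2]>65)];h=(Q-g)@n;e=Q[(h>3.5)&(h<9)]
    print("rim h",np.percentile((e-g)@n,[5,50,95]),len(e))
    yv=np.cross(n,[-1,0,0]);yv/=np.linalg.norm(yv);xv=np.cross(yv,n)
    uv=np.c_[(e-g)@xv,(e-g)@yv].astype(np.float32);cc,rad=cv2.minEnclosingCircle(uv)
    A=np.c_[2*uv,np.ones(len(uv))];s=np.linalg.lstsq(A,(uv**2).sum(1),rcond=None)[0]
    for a in(cc,s[:2]): print("rim centre on floor",g+a[0]*xv+a[1]*yv,rad)
E
```

```text
t 1.82 pos [580.8   9.3 230.2] w 87.8 F [-0.4 -0.2  0. ] turn [-0.0012  0.0003  0.0002] then shift cm [ 2.1000e-02 -2.6339e+01  9.7840e+00] shift first [  0.028 -26.328   9.815]
[-0.01  0.36  1.73 -0.    1.05  1.42]
foot ((580.2376708984375, 6.3304290771484375), (119.10159301757812, 110.1155776977539), 9.076623916625977)
floor [580.81533324   7.57868398  86.11865845] [-0.25706145 -0.04064855  0.9655398 ] 1871 z at 580,7 85.88564506998752
rim h [3.78348932 5.50884187 6.72941388] 1001
rim centre on floor [579.87445426   6.22156722  85.81102894] 37.81031799316406
rim centre on floor [580.18109006   6.25692358  85.8941549 ] 37.81031799316406
```

View pics/w1.png

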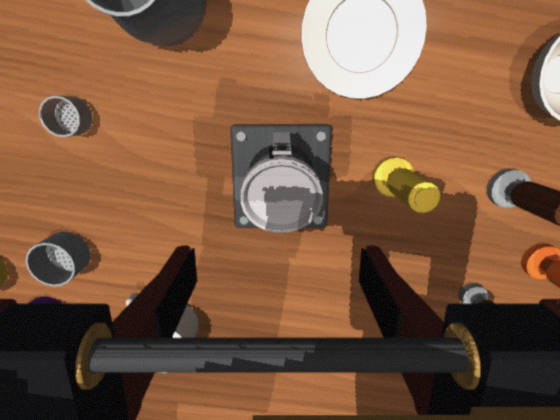

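The wrist picture shows the cradle empty at (283,190), the basket at (58,258), and the larger tamper at (512,188). The seat fit is consistent with the top view.

```bash
python3 - <<'E'
from h import *
d=dict(np.load("/tmp/w1.npz"));W=cloud(d)
P=W.reshape(-1,3);P=P[~np.isnan(P[:,0])]
for lo,hi in((8,20),(20,30),(30,42)):
    q=P[(np.hypot(P[:,0]-443,P[:,1]-254)<40)&(P[:,2]>lo)&(P[:,2]<hi)]
    print(q.min(0),q.max(0),cv2.minEnclosingCircle(q[:,:2].astype(np.float32)))
E
```

```text
[416.52374225 225.45769091   8.03578079] [471.36136736 279.77533258  19.98733646] ((443.9436340332031, 252.8452911376953), 28.091556549072266)
[416.54625918 225.56197138  20.00661494] [471.37404715 279.88774642  29.9296776 ] ((443.6337585449219, 252.77870178222656), 27.92218780517578)
[415.8263196  225.20742262  30.00919295] [471.56347577 281.3063135   38.77042633] ((443.32403564453125, 253.84823608398438), 28.727428436279297)
```

Call:
{"name": "apply_moves", "arguments": {"increments": [{"gripper":100,"delta_pos":[0,-3.3,1.22],"dr":[0,0,0]},{"gripper":100,"delta_pos":[0,-3.3,1.22],"dr":[0,0,0]},{"gripper":100,"delta_pos":[0,-3.3,1.22],"dr":[0,0,0]},{"gripper":100,"delta_pos":[0,-3.3,1.22],"dr":[0,0,0]},{"gripper":100,"delta_pos":[0,-3.3,1.22],"dr":[0,0,0]}]}}

```text
t: 2.28
ee_pos: [492.6, 161.1, 230.6]
orientation: [2.137, 0.172, -2.138]
ft_force: [0.3, -0.8, 0.0]
width: 87.8
```

Call:
{"name": "apply_moves", "arguments": {"increments": [{"gripper":100,"delta_pos":[0,-3.3,1.22],"dr":[0,0,0]},{"gripper":100,"delta_pos":[0,-3.3,1.22],"dr":[0,0,0]},{"gripper":100,"delta_pos":[0,-3.2,1.22],"dr":[0,0,0]},{"gripper":100,"delta_pos":[3,0,0],"dr":[0,0,0]},{"gripper":100,"delta_pos":[3,0,0],"dr":[0,0,0]}]}}

```text
t: 2.7
ee_pos: [442.5, 253.5, 171.6]
orientation: [2.141, 0.179, -2.132]
ft_force: [0.1, -0.5, -0.8]
width: 87.6
```

```bash
python3 - <<'E'
from h import *
plan([442.7,254,20],tool(-np.pi/2+.158));print(ctrl.get_obs()["qpos"].round(2))
E
```

```text
t 2.7 pos [442.5 253.5 171.6] w 87.6 F [ 0.1 -0.5 -0.8] turn [ 0.0068 -0.0047  0.0017] then shift cm [15.165 -0.044 -0.031] shift first [15.165 -0.017  0.04 ]
[0.5  0.34 1.93 0.   0.87 1.9 ]
```

Call:
{"name": "apply_moves", "arguments": {"increments": [{"gripper":100,"delta_pos":[3,0,0],"dr":[0,0,0]},{"gripper":100,"delta_pos":[3,0,0],"dr":[0,0,0]},{"gripper":100,"delta_pos":[3,0,0],"dr":[0,0,0]},{"gripper":100,"delta_pos":[3,0,0],"dr":[0,0,0]},{"gripper":100,"delta_pos":[2.5,0,0],"dr":[0,0,0]}]}}

```text
t: 3.12
ee_pos: [441.6, 250.7, 23.8]
orientation: [2.136, 0.172, -2.138]
ft_force: [0.5, 0.5, -0.2]
width: 87.9
```

Call:
{"name": "apply_moves", "arguments": {"increments": [{"gripper":100,"delta_pos":[0.5,0,-0.05],"dr":[0,0,0]},{"gripper":100,"delta_pos":[0,0,0],"dr":[0,0,0]},{"gripper":50,"delta_pos":[0,0,0],"dr":[0,0,0]},{"gripper":50,"delta_pos":[0,0,0],"dr":[0,0,0]},{"gripper":50,"delta_pos":[0,0,0],"dr":[0,0,0]}]}}

```text
t: 3.53
ee_pos: [443.7, 252.0, 22.3]
orientation: [2.142, 0.172, -2.136]
ft_force: [-0.5, -0.0, 0.5]
width: 71.1
```

Call:
{"name": "apply_moves", "arguments": {"increments": [{"gripper":50,"delta_pos":[0,0,0],"dr":[0,0,0]},{"gripper":50,"delta_pos":[0,0,0],"dr":[0,0,0]},{"gripper":50,"delta_pos":[0,0,0],"dr":[0,0,0]},{"gripper":50,"delta_pos":[0,0,0],"dr":[0,0,0]},{"gripper":50,"delta_pos":[0,0,0],"dr":[0,0,0]}]}}

```text
t: 3.95
ee_pos: [443.2, 251.8, 21.7]
orientation: [2.141, 0.171, -2.137]
ft_force: [-2.1, -0.4, 7.3]
width: 56.2
```

```bash
python3 - <<'E'
from h import *
plan([443.2,253.6,20],tool(-np.pi/2+.158))
E
```

```text
t 3.95 pos [443.2 251.8  21.7] w 56.2 F [-2.1 -0.4  7.3] turn [ 0.0007 -0.0015  0.0006] then shift cm [ 0.165 -0.179 -0.026] shift first [ 0.165 -0.179 -0.026]
```

Call:
{"name": "apply_moves", "arguments": {"increments": [{"gripper":40,"delta_pos":[-1,0,0],"dr":[0,0,0]},{"gripper":40,"delta_pos":[-3,0,0],"dr":[0,0,0]},{"gripper":40,"delta_pos":[-3.5,0,0],"dr":[0,0,0]},{"gripper":40,"delta_pos":[-3.5,0,0],"dr":[0,0,0]},{"gripper":40,"delta_pos":[-3.5,0,0],"dr":[0,0,0]}]}}

```text
t: 4.37
ee_pos: [442.0, 251.1, 167.7]
orientation: [2.138, 0.17, -2.139]
ft_force: [0.0, -0.2, -1.5]
width: 56.1
```

Call:
{"name": "apply_moves", "arguments": {"increments": [{"gripper":40,"delta_pos":[-2.5,0,0],"dr":[0,0,0]},{"gripper":40,"delta_pos":[0,3.3,-1.22],"dr":[0,0,0]},{"gripper":40,"delta_pos":[0,3.3,-1.22],"dr":[0,0,0]},{"gripper":40,"delta_pos":[0,3.3,-1.22],"dr":[0,0,0]},{"gripper":40,"delta_pos":[0,3.3,-1.22],"dr":[0,0,0]}]}}

```text
t: 4.78
ee_pos: [512.0, 127.6, 191.8]
orientation: [2.139, 0.171, -2.137]
ft_force: [1.2, -0.1, -0.2]
width: 55.9
```

Call:
{"name": "apply_moves", "arguments": {"increments": [{"gripper":40,"delta_pos":[0,3.3,-1.22],"dr":[0,0,0]},{"gripper":40,"delta_pos":[0,3.3,-1.22],"dr":[0,0,0]},{"gripper":40,"delta_pos":[0,3.3,-1.22],"dr":[0,0,0]},{"gripper":40,"delta_pos":[0,2.9,-1.22],"dr":[0,0,0]},{"gripper":40,"delta_pos":[0,0,0],"dr":[0,0,0]}]}}

```text
t: 5.2
ee_pos: [582.7, 5.9, 191.6]
orientation: [2.143, 0.165, -2.137]
ft_force: [-0.0, -0.5, 1.2]
width: 56.3
```

```bash
cat >> h.py <<'E'
S=np.array([580.1,6.4,85.4]);A=np.array([-.2565,-.0405,.9656]);TL=tool(-np.pi/2+.158,.26,.157)
E
python3 - <<'E'
from h import *
plan(S+A*75,TL)
p,R,o=pose();d=ctrl.get_image("wrist");save(d,"w2");W=cloud(d).reshape(-1,3)
L=R.inv().apply(W-p);m=(abs(L[:,0])<25)&(abs(L[:,1])<27)&(abs(L[:,2])<35)
q=L[m];print("basket in tool",q.min(0),q.max(0))
top=q[q[:,0]<np.nanpercentile(q[:,0],10)];print(np.percentile(q[:,0],[1,10,50,90,99]))
E
```

```text
t 5.2 pos [582.7   5.9 191.6] w 56.3 F [-0.  -0.5  1.2] turn [-0.0025  0.2574 -0.0017] then shift cm [ 2.7   -0.093  2.991] shift first [ 3.373 -0.092  2.206]
basket in tool [-17.13951769 -26.99331624 -28.46208424] [21.79167819 26.91785459 27.51757605]
[-15.79804755 -14.6294192    6.18928246  18.22092692  19.0959573 ]
```

View pics/w2.png

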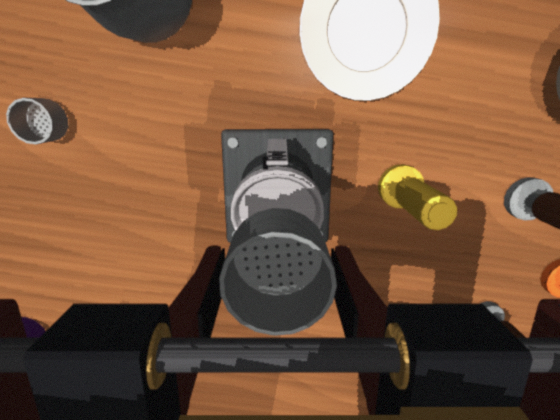

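The basket is gripped square and centred; the cradle sits right behind it at (278,205).

Call:
{"name": "apply_moves", "arguments": {"increments": [{"gripper":40,"delta_pos":[0,0,0],"dr":[0,0.086,0]},{"gripper":40,"delta_pos":[0,0,0],"dr":[0,0.086,0]},{"gripper":40,"delta_pos":[0,0,0],"dr":[0,0.086,0]},{"gripper":40,"delta_pos":[1,0,1.5],"dr":[0,0,0]},{"gripper":40,"delta_pos":[1.7,-0.05,1.5],"dr":[0,0,0]}]}}

```text
t: 5.67
ee_pos: [557.3, 8.0, 158.5]
orientation: [2.41, 0.193, -1.85]
ft_force: [1.4, 0.4, -0.6]
width: 56.0
```

Call:
{"name": "apply_moves", "arguments": {"increments": [{"gripper":40,"delta_pos":[0,0,0],"dr":[0,0,0]},{"gripper":40,"delta_pos":[0,0,0],"dr":[0,0,0]},{"gripper":40,"delta_pos":[0,0,0],"dr":[0,0,0]},{"gripper":40,"delta_pos":[0,0,0],"dr":[0,0,0]},{"gripper":40,"delta_pos":[0,0,0],"dr":[0,0,0]}]}}

```text
t: 6.08
ee_pos: [559.4, 7.4, 158.0]
orientation: [2.409, 0.192, -1.852]
ft_force: [-0.3, 0.2, -0.0]
width: 56.1
```

```bash
python3 - <<'E'
from h import *
plan(S+A*21,TL)
d=ctrl.get_image("wrist");p,R,o=pose();W=cloud(d).reshape(-1,3)
plan(S+A*21,TL)
h=(W-S)@A; q=W-S-np.outer(h,A); r=np.linalg.norm(q,axis=1)
f=(r<45)&(h>3.5)&(h<8);print("rim pts",f.sum(),np.ptp(W[f],axis=0) if f.any() else 0)
yv=TL.as_matrix()[:,1];zv=TL.as_matrix()[:,2]
uv=np.c_[q[f]@yv,q[f]@zv];s=np.linalg.lstsq(np.c_[2*uv,np.ones(len(uv))],(uv**2).sum(1),rcond=None)[0];print("rim centre offs (tool y,z)",s[:2],np.sqrt(s[2]+s[:2]@s[:2]))
k=(r<28)&(abs(h)<4);print("floor h",np.median(h[k]),k.sum())
L=R.inv().apply(W-p);m=(L[:,0]<-12)&(L[:,0]>-19)&(abs(L[:,1])<27)&(abs(L[:,2])<35);print("basket rim tool",L[m].min(0),L[m].max(0))
E
```

```text
t 6.08 pos [559.4   7.4 158. ] w 56.1 F [-0.3  0.2 -0. ] turn [0.0012 0.     0.0003] then shift cm [ 5.437  0.422 -0.085] shift first [ 5.437  0.423 -0.085]
t 6.13 pos [559.2   7.3 157.8] w 56.1 F [-0.8  0.1 -0.9] turn [0.0011 0.0004 0.0003] then shift cm [ 5.424  0.417 -0.114] shift first [ 5.424  0.419 -0.116]
rim pts 1110 [49.00122195 74.19671074 17.384445  ]
rim centre offs (tool y,z) [0.06632508 0.06096995] 35.10771447175608
floor h 0.5209823507509482 1773
basket rim tool [-17.31586442 -26.96919423 -28.86670468] [-12.00343517  26.97511842  27.36234117]
```

Call:
{"name": "apply_moves", "arguments": {"increments": [{"gripper":40,"delta_pos":[1,0.42,-0.05],"dr":[0,0,0]},{"gripper":40,"delta_pos":[1.5,0,0],"dr":[0,0,0]},{"gripper":40,"delta_pos":[1.2,0,0],"dr":[0,0,0]},{"gripper":40,"delta_pos":[0.6,0,0],"dr":[0,0,0]},{"gripper":40,"delta_pos":[0,0,0],"dr":[0,0,0]}]}}

```text
t: 6.55
ee_pos: [569.5, 4.7, 113.5]
orientation: [2.405, 0.192, -1.858]
ft_force: [0.2, 0.5, -0.5]
width: 56.0
```

Call:
{"name": "apply_moves", "arguments": {"increments": [{"gripper":40,"delta_pos":[0.5,0,0],"dr":[0,0,0]},{"gripper":40,"delta_pos":[0.3,0,0],"dr":[0,0,0]},{"gripper":40,"delta_pos":[0.25,0,0],"dr":[0,0,0]},{"gripper":40,"delta_pos":[0,0,0],"dr":[0,0,0]},{"gripper":40,"delta_pos":[0,0,0],"dr":[0,0,0]}]}}

```text
t: 6.97
ee_pos: [572.8, 5.2, 105.5]
orientation: [2.407, 0.192, -1.854]
ft_force: [-0.6, 0.0, 0.2]
width: 55.6
```

```bash
python3 - <<'E'
from h import *
plan(S+A*21,TL)
E
```

```text
t 6.97 pos [572.8   5.2 105.5] w 55.6 F [-0.6  0.   0.2] turn [0.0008 0.0018 0.0004] then shift cm [ 0.037 -0.006 -0.189] shift first [ 0.037 -0.006 -0.189]
```

Call:
{"name": "apply_moves", "arguments": {"increments": [{"gripper":40,"delta_pos":[0,0,-0.13],"dr":[0,0,0]},{"gripper":40,"delta_pos":[0.1,0,0],"dr":[0,0,0]},{"gripper":40,"delta_pos":[0,0,0],"dr":[0,0,0]},{"gripper":90,"delta_pos":[0,0,0],"dr":[0,0,0]},{"gripper":90,"delta_pos":[0,0,0],"dr":[0,0,0]}]}}

```text
t: 7.38
ee_pos: [574.7, 5.5, 104.9]
orientation: [2.408, 0.191, -1.853]
ft_force: [-0.6, 0.1, -0.1]
width: 65.8
```

Call:
{"name": "apply_moves", "arguments": {"increments": [{"gripper":90,"delta_pos":[0,0,0],"dr":[0,0,0]},{"gripper":90,"delta_pos":[0,0,0],"dr":[0,0,0]},{"gripper":90,"delta_pos":[0,0,0],"dr":[0,0,0]},{"gripper":90,"delta_pos":[0,0,0],"dr":[0,0,0]},{"gripper":90,"delta_pos":[0,0,0],"dr":[0,0,0]}]}}

```text
t: 7.8
ee_pos: [574.3, 5.5, 104.7]
orientation: [2.407, 0.192, -1.854]
ft_force: [0.6, -0.0, 0.5]
width: 78.9
```

Call:
{"name": "apply_moves", "arguments": {"increments": [{"gripper":90,"delta_pos":[-1,0,0],"dr":[0,0,0]},{"gripper":90,"delta_pos":[-2,0,0],"dr":[0,0,0]},{"gripper":90,"delta_pos":[-3,0,0],"dr":[0,0,0]},{"gripper":90,"delta_pos":[-3.5,0,0],"dr":[0,0,0]},{"gripper":90,"delta_pos":[-1.5,0,0],"dr":[0,0,0]}]}}

```text
t: 8.22
ee_pos: [547.0, 0.8, 215.1]
orientation: [2.411, 0.191, -1.849]
ft_force: [1.5, -0.9, 0.4]
width: 79.0
```

```bash
python3 - <<'E'
from h import *
plan([607.5,-256,230],tool(-np.pi/2+.158))
d=ctrl.get_image("wrist");save(d,"w3");np.savez("/tmp/w3.npz",**d);W=cloud(d).reshape(-1,3)
h=(W-S)@A; q=W-S-np.outer(h,A); r=np.linalg.norm(q,axis=1)
T=TL.as_matrix();yv=T[:,1];zv=T[:,2]
f=(r<40)&(h>32)&(h<41);uv=np.c_[q[f]@yv,q[f]@zv];print("basket top",f.sum(),uv.min(0),uv.max(0),np.median(h[f]))
k=(r<18)&(h>-3)&(h<9);g=W[k].mean(0);n=np.linalg.svd(W[k]-g)[2][2];n*=np.sign(n[2]);print("floor h",np.median(h[k]),k.sum(),"angle",np.arccos(n@A))
e=W[f];g=e.mean(0);n=np.linalg.svd(e-g)[2][2];n*=np.sign(n[2]);print("mouth angle",np.arccos(n@A))
E
```

```text
t 8.22 pos [547.    0.8 215.1] w 79.0 F [ 1.5 -0.9  0.4] turn [ 0.0008 -0.262  -0.0009] then shift cm [-1.486 26.313 -1.93 ] shift first [-0.916 26.316 -2.225]
basket top 811 [-27.75574048 -27.43699569] [27.28629525 28.12422351] 36.162868176165006
floor h 3.563044360847458 1209 angle 0.01408745296685022
mouth angle 0.01445035473654655
```

View pics/w3.png

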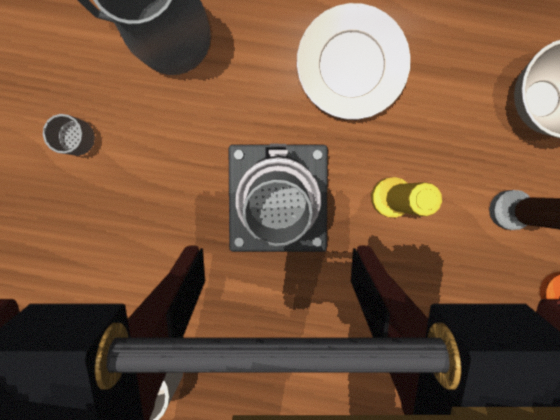

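Basket is seated square and centred (within 0.3 mm, 0.014 rad) and released. Next, the tamper.

Call:
{"name": "apply_moves", "arguments": {"increments": [{"gripper":90,"delta_pos":[0,0,0],"dr":[0,-0.087,0]},{"gripper":90,"delta_pos":[0,0,0],"dr":[0,-0.087,0]},{"gripper":90,"delta_pos":[0,0,0],"dr":[0,-0.087,0]},{"gripper":90,"delta_pos":[0,3.75,-0.3],"dr":[0,0,0]},{"gripper":90,"delta_pos":[0,3.75,-0.3],"dr":[0,0,0]}]}}

```text
t: 8.68
ee_pos: [565.3, -71.4, 211.1]
orientation: [2.133, 0.174, -2.14]
ft_force: [1.1, 0.1, 0.2]
width: 79.1
```

Call:
{"name": "apply_moves", "arguments": {"increments": [{"gripper":90,"delta_pos":[0,3.75,-0.3],"dr":[0,0,0]},{"gripper":90,"delta_pos":[0,3.75,-0.3],"dr":[0,0,0]},{"gripper":90,"delta_pos":[0,3.75,-0.3],"dr":[0,0,0]},{"gripper":90,"delta_pos":[0,3.75,-0.3],"dr":[0,0,0]},{"gripper":90,"delta_pos":[0,3.75,-0.1],"dr":[0,0,0]}]}}

```text
t: 9.1
ee_pos: [606.9, -257.0, 210.9]
orientation: [2.135, 0.17, -2.142]
ft_force: [0.4, 0.1, -0.5]
width: 79.5
```

```bash
python3 - <<'E'
from h import *
d=ctrl.get_image("wrist");W=cloud(d).reshape(-1,3)
m=np.hypot(W[:,0]-607,W[:,1]+256)<35
for lo,hi in((6,16),(35,50),(50,70),(70,90),(88,100)):
    q=W[m&(W[:,2]>lo)&(W[:,2]<hi)]
    if len(q)>5: print(lo,hi,len(q),q.min(0).round(1),q.max(0).round(1),cv2.minEnclosingCircle(q[:,:2].astype(np.float32)))
plan([607.5,-256,62],tool(-np.pi/2+.158))
E
```

```text
6 16 617 [ 593.7 -279.     6.4] [ 631.3 -234.9   15.9] ((609.0507202148438, -256.96527099609375), 22.38936996459961)
35 50 89 [ 610.6 -269.7   35.3] [ 623.7 -242.4   49.8] ((613.540771484375, -256.0274658203125), 13.939855575561523)
50 70 138 [ 608.4 -269.9   50.2] [ 623.8 -242.    70. ] ((612.333251953125, -255.94735717773438), 14.445384979248047)
70 90 161 [ 607.8 -269.7   70.2] [ 623.7 -242.    89.6] ((612.1790771484375, -255.84234619140625), 14.511908531188965)
88 100 935 [ 595.2 -271.4   88. ] [ 623.8 -242.    98.2] ((608.9247436523438, -256.8285827636719), 14.963373184204102)
t 9.15 pos [ 608.1 -263.3  211.2] w 78.9 F [ 1.4 -3.4  1.2] turn [-0.0021  0.0014 -0.004 ] then shift cm [14.922 -0.73  -0.059] shift first [14.918 -0.789 -0.078]
```

Call:
{"name": "apply_moves", "arguments": {"increments": [{"gripper":90,"delta_pos":[0,-0.64,-0.18],"dr":[0,0,0]},{"gripper":90,"delta_pos":[3,0,0],"dr":[0,0,0]},{"gripper":90,"delta_pos":[3,0,0],"dr":[0,0,0]},{"gripper":90,"delta_pos":[3,0,0],"dr":[0,0,0]},{"gripper":90,"delta_pos":[0,0,0],"dr":[0,0,0]}]}}

```text
t: 9.57
ee_pos: [603.3, -245.6, 115.2]
orientation: [2.127, 0.176, -2.154]
ft_force: [-1.8, 1.2, -0.7]
width: 78.7
```

```bash
python3 - <<'E'
from h import *
plan([609,-256.7,62],tool(-np.pi/2+.158))
E
```

```text
t 9.57 pos [ 603.3 -245.6  115.2] w 78.7 F [-1.8  1.2 -0.7] turn [0.0015 0.0118 0.0058] then shift cm [ 5.32   1.182 -0.393] shift first [ 5.308  1.213 -0.454]
```

Call:
{"name": "apply_moves", "arguments": {"increments": [{"gripper":90,"delta_pos":[0,0,0],"dr":[0,0,0]},{"gripper":90,"delta_pos":[0,0,0],"dr":[0,0,0]},{"gripper":90,"delta_pos":[0,0,0],"dr":[0,0,0]},{"gripper":90,"delta_pos":[0,0,0],"dr":[0,0,0]},{"gripper":90,"delta_pos":[0,0,0],"dr":[0,0,0]}]}}

```text
t: 9.98
ee_pos: [608.2, -248.9, 122.7]
orientation: [2.137, 0.169, -2.139]
ft_force: [-0.6, -0.3, 0.5]
width: 79.2
```

```bash
python3 - <<'E'
from h import *
plan([609,-256.7,62],tool(-np.pi/2+.158))
E
```

```text
t 9.98 pos [ 608.2 -248.9  122.7] w 79.2 F [-0.6 -0.3  0.5] turn [ 0.0009  0.0008 -0.0014] then shift cm [6.073 0.786 0.046] shift first [6.074 0.778 0.042]
```

Call:
{"name": "apply_moves", "arguments": {"increments": [{"gripper":90,"delta_pos":[0,0.78,0.04],"dr":[0,0,0]},{"gripper":90,"delta_pos":[0,0,0],"dr":[0,0,0]},{"gripper":90,"delta_pos":[2,0,0],"dr":[0,0,0]},{"gripper":90,"delta_pos":[2,0,0],"dr":[0,0,0]},{"gripper":90,"delta_pos":[1.5,0,0],"dr":[0,0,0]}]}}

```text
t: 10.4
ee_pos: [607.8, -256.7, 65.0]
orientation: [2.136, 0.169, -2.142]
ft_force: [-0.1, 0.8, -0.0]
width: 79.2
```

Call:
{"name": "apply_moves", "arguments": {"increments": [{"gripper":90,"delta_pos":[0.55,0,0],"dr":[0,0,0]},{"gripper":90,"delta_pos":[0,0,0],"dr":[0,0,0]},{"gripper":90,"delta_pos":[0,0,0],"dr":[0,0,0]},{"gripper":90,"delta_pos":[0,0,0],"dr":[0,0,0]},{"gripper":90,"delta_pos":[0,0,0],"dr":[0,0,0]}]}}

```text
t: 10.82
ee_pos: [608.8, -256.8, 61.6]
orientation: [2.137, 0.169, -2.14]
ft_force: [0.4, -0.5, -0.7]
width: 79.0
```

```bash
python3 - <<'E'
from h import *
plan([609,-256.7,62],tool(-np.pi/2+.158))
E
```

```text
t 10.82 pos [ 608.8 -256.8   61.6] w 79.0 F [ 0.4 -0.5 -0.7] turn [ 0.0008  0.0015 -0.001 ] then shift cm [-0.039 -0.002 -0.023] shift first [-0.039 -0.002 -0.023]
```

Close and lift.

Call:
{"name": "apply_moves", "arguments": {"increments": [{"gripper":15,"delta_pos":[0,0,0],"dr":[0,0,0]},{"gripper":15,"delta_pos":[0,0,0],"dr":[0,0,0]},{"gripper":15,"delta_pos":[0,0,0],"dr":[0,0,0]},{"gripper":15,"delta_pos":[0,0,0],"dr":[0,0,0]},{"gripper":15,"delta_pos":[0,0,0],"dr":[0,0,0]}]}}

```text
t: 11.23
ee_pos: [608.0, -256.4, 60.6]
orientation: [2.135, 0.17, -2.142]
ft_force: [-0.5, -0.4, 0.1]
width: 49.2
```

Call:
{"name": "apply_moves", "arguments": {"increments": [{"gripper":15,"delta_pos":[0,0,0],"dr":[0,0,0]},{"gripper":15,"delta_pos":[0,0,0],"dr":[0,0,0]},{"gripper":15,"delta_pos":[0,0,0],"dr":[0,0,0]},{"gripper":15,"delta_pos":[0,0,0],"dr":[0,0,0]},{"gripper":15,"delta_pos":[0,0,0],"dr":[0,0,0]}]}}

```text
t: 11.65
ee_pos: [608.0, -256.5, 60.4]
orientation: [2.135, 0.17, -2.142]
ft_force: [-0.1, -0.5, -0.9]
width: 29.3
```

Call:
{"name": "apply_moves", "arguments": {"increments": [{"gripper":15,"delta_pos":[-1.5,0,0],"dr":[0,0,0]},{"gripper":15,"delta_pos":[-3,0,0],"dr":[0,0,0]},{"gripper":15,"delta_pos":[-3.5,0,0],"dr":[0,0,0]},{"gripper":15,"delta_pos":[-3.5,0,0],"dr":[0,0,0]},{"gripper":15,"delta_pos":[-3,0,0],"dr":[0,0,0]}]}}

```text
t: 12.07
ee_pos: [608.5, -256.3, 208.5]
orientation: [2.136, 0.17, -2.141]
ft_force: [1.2, -1.5, -2.5]
width: 29.6
```

Call:
{"name": "apply_moves", "arguments": {"increments": [{"gripper":15,"delta_pos":[-3,0,0],"dr":[0,0,0]},{"gripper":15,"delta_pos":[-1,0,0],"dr":[0,0,0]},{"gripper":15,"delta_pos":[0,0,0],"dr":[0,0,0]},{"gripper":15,"delta_pos":[0,0,0],"dr":[0,0,0]},{"gripper":15,"delta_pos":[0,0,0],"dr":[0,0,0]}]}}

```text
t: 12.48
ee_pos: [607.3, -255.7, 243.2]
orientation: [2.133, 0.172, -2.146]
ft_force: [-0.9, 0.9, -3.7]
width: 29.7
```

```bash
python3 - <<'E'
from h import *
d=ctrl.get_image("wrist");p,R,o=pose();save(d,"w4");W=cloud(d).reshape(-1,3)
plan(S+A*110,TL)
plan([609,-256.7,200],tool(-np.pi/2+.158))
L=R.inv().apply(W-p)
for a,b in((-45,-25),(10,22),(22,32),(32,44),(44,56),(56,68)):
    q=L[(L[:,0]>a)&(L[:,0]<b)&(abs(L[:,1])<40)&(abs(L[:,2])<40)]
    if len(q)>5:print(a,b,len(q),q.min(0).round(1),q.max(0).round(1),np.median(q,axis=0).round(1))
E
```

```text
t 12.53 pos [ 607.2 -255.7  242.9] w 29.7 F [-0.5  0.1 -3.2] turn [0.0005 0.2666 0.0027] then shift cm [  4.583 -26.32    2.681] shift first [  5.196 -26.308   1.356]
t 12.53 pos [ 607.2 -255.7  242.9] w 29.7 F [-0.5  0.1 -3.2] turn [0.0008 0.0066 0.0024] then shift cm [ 4.286  0.122 -0.16 ] shift first [ 4.284  0.132 -0.188]
-45 -25 5697 [-45.  -27.6 -15.7] [-25.   26.8  13.8] [-34.9  -0.3  -8.1]
10 22 401 [ 10.  -15.3 -16.1] [21.8 13.7 -1.9] [ 15.8  -0.7 -13.7]
22 32 127 [ 22.  -14.7 -15.6] [28.2 13.7 -3.7] [ 24.1  -0.2 -13.9]
44 56 1981 [ 44.1 -22.4 -23.4] [55.9 21.7 12.6] [ 46.6  -0.1 -11.5]
56 68 51 [ 56.1 -20.1 -23.2] [ 59.   19.9 -10.2] [ 57.1   0.5 -21.2]
```

View pics/w4.png

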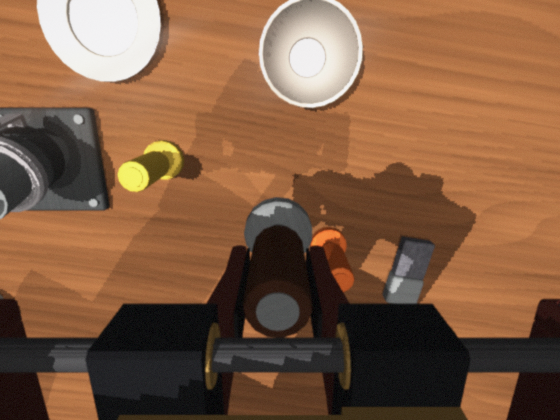

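Tamper held straight in the jaws, with its foot at (278,225) aligned under the handle. Moving over the basket.

Call:
{"name": "apply_moves", "arguments": {"increments": [{"gripper":15,"delta_pos":[0,-1.9,0],"dr":[0,0,0]},{"gripper":15,"delta_pos":[0,-3,0],"dr":[0,0,0]},{"gripper":15,"delta_pos":[0,-3.5,0],"dr":[0,0,0]},{"gripper":15,"delta_pos":[0,-3.5,0],"dr":[0,0,0]},{"gripper":15,"delta_pos":[0,-3.5,0],"dr":[0,0,0]}]}}

```text
t: 12.95
ee_pos: [582.6, -102.2, 243.6]
orientation: [2.133, 0.171, -2.146]
ft_force: [0.9, 0.2, -3.4]
width: 29.5
```

Call:
{"name": "apply_moves", "arguments": {"increments": [{"gripper":15,"delta_pos":[0,-3.5,0],"dr":[0,0,0]},{"gripper":15,"delta_pos":[0,-3,0],"dr":[0,0,0]},{"gripper":15,"delta_pos":[0,-3,0],"dr":[0,0,0]},{"gripper":15,"delta_pos":[0,-1.4,0],"dr":[0,0,0]},{"gripper":15,"delta_pos":[0,0,0],"dr":[0,0.088,0]}]}}

```text
t: 13.37
ee_pos: [567.8, 6.8, 244.3]
orientation: [2.228, 0.183, -2.049]
ft_force: [0.7, 0.2, -2.9]
width: 29.5
```

Call:
{"name": "apply_moves", "arguments": {"increments": [{"gripper":15,"delta_pos":[0,0,0],"dr":[0,0.088,0]},{"gripper":15,"delta_pos":[0,0,0],"dr":[0,0.087,0]},{"gripper":15,"delta_pos":[0,0,1.5],"dr":[0,0,0]},{"gripper":15,"delta_pos":[1.5,0,1.1],"dr":[0,0,0]},{"gripper":15,"delta_pos":[1.5,0,0],"dr":[0,0,0]}]}}

```text
t: 13.78
ee_pos: [546.7, 0.4, 208.3]
orientation: [2.407, 0.192, -1.856]
ft_force: [-0.6, 0.3, -2.5]
width: 29.8
```

Call:
{"name": "apply_moves", "arguments": {"increments": [{"gripper":15,"delta_pos":[0,0,0],"dr":[0,0,0]},{"gripper":15,"delta_pos":[0,0,0],"dr":[0,0,0]},{"gripper":15,"delta_pos":[0,0,0],"dr":[0,0,0]},{"gripper":15,"delta_pos":[0,0,0],"dr":[0,0,0]},{"gripper":15,"delta_pos":[0,0,0],"dr":[0,0,0]}]}}

```text
t: 14.2
ee_pos: [550.4, 0.6, 210.5]
orientation: [2.41, 0.192, -1.851]
ft_force: [-0.4, 0.4, -2.5]
width: 29.7
```

```bash
python3 - <<'E'
from h import *
d=ctrl.get_image("wrist");p,R,o=pose();save(d,"w5");W=cloud(d).reshape(-1,3)
plan(S+A*63.7,TL)
L=R.inv().apply(W-p)
for a,b in((-45,-25),(10,22),(44,52),(52,68)):
    q=L[(L[:,0]>a)&(L[:,0]<b)&(abs(L[:,1])<40)&(abs(L[:,2])<40)]
    if len(q)>5:print(a,b,len(q),q.min(0).round(1),q.max(0).round(1),np.median(q,axis=0).round(1))
h=(W-S)@A; q=W-S-np.outer(h,A); r=np.linalg.norm(q,axis=1)
T=TL.as_matrix();f=(r<40)&(h>33)&(h<40);uv=np.c_[q[f]@T[:,1],q[f]@T[:,2]];print("basket top",f.sum(),uv.min(0),uv.max(0))
s=np.linalg.lstsq(np.c_[2*uv,np.ones(len(uv))],(uv**2).sum(1),rcond=None)[0];print(s[:2],np.sqrt(s[2]+s[:2]@s[:2]))
E
```

```text
t 14.25 pos [550.2   0.6 210.4] w 29.4 F [ 0.4 -0.4 -3. ] turn [ 0.0008 -0.001   0.0003] then shift cm [ 6.494 -0.105  0.292] shift first [ 6.494 -0.104  0.299]
-45 -25 5684 [-45.  -27.8 -16.3] [-25.   26.5  13.7] [-34.6  -0.7  -8.5]
10 22 405 [ 10.  -15.1 -16.1] [22.  13.7 -2.9] [ 15.8  -0.2 -13.9]
44 52 1873 [ 44.3 -22.5 -23.6] [51.9 21.5 12.7] [ 46.8  -0.2 -11.3]
52 68 161 [ 52.1 -20.8 -23.5] [59.8 21.6 -5.8] [ 55.1  -0.8 -21.3]
basket top 434 [-28.02569909 -27.13205325] [26.89715356  9.64696759]
[-0.48480174  0.08311251] 26.364552455209623
```

View pics/w5.png

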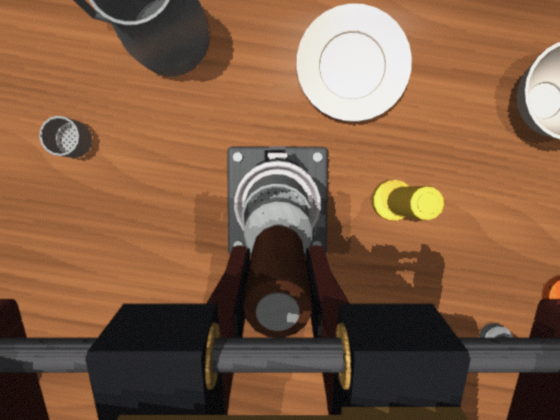

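Call:
{"name": "apply_moves", "arguments": {"increments": [{"gripper":15,"delta_pos":[0,-0.11,0.37],"dr":[0,0,0]},{"gripper":15,"delta_pos":[1,0,0],"dr":[0,0,0]},{"gripper":15,"delta_pos":[1,0,0],"dr":[0,0,0]},{"gripper":15,"delta_pos":[0.5,0,0],"dr":[0,0,0]},{"gripper":15,"delta_pos":[0,0,0],"dr":[0,0,0]}]}}

```text
t: 14.67
ee_pos: [551.7, 2.3, 182.7]
orientation: [2.407, 0.192, -1.856]
ft_force: [-0.2, -0.1, -3.2]
width: 29.9
```

Call:
{"name": "apply_moves", "arguments": {"increments": [{"gripper":15,"delta_pos":[0,0,0],"dr":[0,0,0]},{"gripper":15,"delta_pos":[0,0,0],"dr":[0,0,0]},{"gripper":15,"delta_pos":[0,0,0],"dr":[0,0,0]},{"gripper":15,"delta_pos":[0,0,0],"dr":[0,0,0]},{"gripper":15,"delta_pos":[0,0,0],"dr":[0,0,0]}]}}

```text
t: 15.08
ee_pos: [552.6, 2.1, 185.0]
orientation: [2.41, 0.192, -1.851]
ft_force: [0.9, -0.2, -2.5]
width: 29.5
```

```bash
cat >> h.py <<'E'
T=TL.as_matrix()
G=S-0.5*T[:,1]+0.2*T[:,2]+0.4*T[:,1]+0.8*T[:,2]  # TCP line so that the held tamper is on the basket axis
def chk():
    plan(G+A*63.7,TL);p,R,o=pose();print("axial",round((p-S)@A,2),"ft axial",round(np.array(o["ft_force"])@A,2))
E
python3 -c "
from h import *
chk()"
```

```text
t 15.08 pos [552.6   2.1 185. ] w 29.5 F [ 0.9 -0.2 -2.5] turn [ 0.0008 -0.0006  0.0004] then shift cm [ 3.972 -0.    -0.012] shift first [ 3.972e+00  1.000e-03 -1.000e-02]
axial 103.41 ft axial -2.59
```

Call:
{"name": "apply_moves", "arguments": {"increments": [{"gripper":15,"delta_pos":[0.6,0,0],"dr":[0,0,0]},{"gripper":15,"delta_pos":[0.6,0,0],"dr":[0,0,0]},{"gripper":15,"delta_pos":[0.5,0,0],"dr":[0,0,0]},{"gripper":15,"delta_pos":[0,0,0],"dr":[0,0,0]},{"gripper":15,"delta_pos":[0,0,0],"dr":[0,0,0]}]}}

```text
t: 15.5
ee_pos: [556.4, 2.9, 167.5]
orientation: [2.408, 0.192, -1.854]
ft_force: [0.6, -0.2, -2.5]
width: 29.4
```

```bash
python3 -c "
from h import *
chk()"
```

```text
t 15.5 pos [556.4   2.9 167.5] w 29.4 F [ 0.6 -0.2 -2.5] turn [0.0007 0.0013 0.0007] then shift cm [ 2.183  0.012 -0.083] shift first [ 2.183  0.013 -0.086]
axial 85.52 ft axial -2.58
```

Call:
{"name": "apply_moves", "arguments": {"increments": [{"gripper":15,"delta_pos":[0.5,0,0],"dr":[0,0,0]},{"gripper":15,"delta_pos":[0.5,0,0],"dr":[0,0,0]},{"gripper":15,"delta_pos":[0.4,0,0],"dr":[0,0,0]},{"gripper":15,"delta_pos":[0.3,0,0],"dr":[0,0,0]},{"gripper":15,"delta_pos":[0,0,0],"dr":[0,0,0]}]}}

```text
t: 15.92
ee_pos: [560.8, 3.6, 151.0]
orientation: [2.408, 0.192, -1.854]
ft_force: [-1.1, 0.8, -3.1]
width: 29.8
```

Call:
{"name": "apply_moves", "arguments": {"increments": [{"gripper":15,"delta_pos":[0,0,0],"dr":[0,0,0]},{"gripper":15,"delta_pos":[0,0,0],"dr":[0,0,0]},{"gripper":15,"delta_pos":[0,0,0],"dr":[0,0,0]},{"gripper":15,"delta_pos":[0,0,0],"dr":[0,0,0]},{"gripper":15,"delta_pos":[0,0,0],"dr":[0,0,0]}]}}

```text
t: 16.33
ee_pos: [561.1, 3.5, 152.0]
orientation: [2.41, 0.192, -1.852]
ft_force: [0.3, -0.0, -3.7]
width: 29.6
```

```bash
python3 -c "
from h import *
chk()"
```

```text
t 16.33 pos [561.1   3.5 152. ] w 29.6 F [ 0.3 -0.  -3.7] turn [ 0.0008 -0.0003  0.0004] then shift cm [ 0.562  0.001 -0.023] shift first [ 0.562  0.001 -0.022]
axial 69.31 ft axial -3.63
```

Call:
{"name": "apply_moves", "arguments": {"increments": [{"gripper":15,"delta_pos":[0.2,0,-0.02],"dr":[0,0,0]},{"gripper":15,"delta_pos":[0.2,0,0],"dr":[0,0,0]},{"gripper":15,"delta_pos":[0.2,0,0],"dr":[0,0,0]},{"gripper":15,"delta_pos":[0.2,0,0],"dr":[0,0,0]},{"gripper":15,"delta_pos":[0,0,0],"dr":[0,0,0]}]}}

```text
t: 16.75
ee_pos: [563.4, 3.9, 144.0]
orientation: [2.409, 0.192, -1.852]
ft_force: [-0.7, 0.3, 1.1]
width: 29.7
```

Call:
{"name": "apply_moves", "arguments": {"increments": [{"gripper":15,"delta_pos":[0,0,0],"dr":[0,0,0]},{"gripper":15,"delta_pos":[0,0,0],"dr":[0,0,0]},{"gripper":15,"delta_pos":[0,0,0],"dr":[0,0,0]},{"gripper":15,"delta_pos":[0,0,0],"dr":[0,0,0]},{"gripper":15,"delta_pos":[0,0,0],"dr":[0,0,0]}]}}

```text
t: 17.17
ee_pos: [563.3, 3.9, 144.3]
orientation: [2.409, 0.192, -1.852]
ft_force: [-1.8, 0.2, 1.2]
width: 30.0
```

```bash
python3 -c "
from h import *
chk()"
```

```text
t 17.17 pos [563.3   3.9 144.3] w 30.0 F [-1.8  0.2  1.2] turn [ 0.0008 -0.0002  0.0004] then shift cm [-0.243  0.003 -0.006] shift first [-0.243  0.003 -0.006]
axial 61.26 ft axial 1.64
```

Contact found where expected (the cradle has sunk about 2.5 mm). I'll press about 4.5 mm further.

Call:
{"name": "apply_moves", "arguments": {"increments": [{"gripper":15,"delta_pos":[0.1,0,0],"dr":[0,0,0]},{"gripper":15,"delta_pos":[0.1,0,0],"dr":[0,0,0]},{"gripper":15,"delta_pos":[0.1,0,0],"dr":[0,0,0]},{"gripper":15,"delta_pos":[0.1,0,0],"dr":[0,0,0]},{"gripper":15,"delta_pos":[0.05,0,0],"dr":[0,0,0]}]}}

```text
t: 17.58
ee_pos: [564.5, 4.0, 139.9]
orientation: [2.409, 0.192, -1.852]
ft_force: [-2.3, -0.7, 6.0]
width: 29.4
```

Call:
{"name": "apply_moves", "arguments": {"increments": [{"gripper":15,"delta_pos":[0,0,0],"dr":[0,0,0]},{"gripper":15,"delta_pos":[0,0,0],"dr":[0,0,0]},{"gripper":15,"delta_pos":[0,0,0],"dr":[0,0,0]},{"gripper":15,"delta_pos":[0,0,0],"dr":[0,0,0]},{"gripper":15,"delta_pos":[0,0,0],"dr":[0,0,0]}]}}

```text
t: 18.0
ee_pos: [564.6, 4.1, 140.1]
orientation: [2.41, 0.192, -1.852]
ft_force: [-3.7, -0.7, 6.3]
width: 29.4
```

```bash
python3 - <<'E'
from h import *
chk()
d=ctrl.get_image("wrist");save(d,"w6");p,R,o=pose();W=cloud(d).reshape(-1,3);chk()
h=(W-S)@A; q=W-S-np.outer(h,A); r=np.linalg.norm(q,axis=1)
f=(r<29)&(r>24.5)&(h>22)&(h<36)&(q@T[:,2]<-5);print("basket top h",f.sum(),np.percentile(h[f],[50,90,97]))
f=(r>34.8)&(r<38)&(h>-14)&(h<9)&(q@T[:,2]<-5);print("cradle rim h",f.sum(),np.percentile(h[f],[50,80,95]))
L=R.inv().apply(W-p);k=(L[:,0]>44)&(L[:,0]<53)&(abs(L[:,1])<22)&(abs(L[:,2])<25);print("foot",k.sum(),L[k].min(0),L[k].max(0))
k=(abs(L[:,1])<16)&(abs(L[:,2])<17)&(L[:,0]>-42)&(L[:,0]<-25);print("handle top x",np.percentile(L[k,0],[2,10,50]))
E
```

```text
t 18.0 pos [564.6   4.1 140.1] w 29.4 F [-3.7 -0.7  6.3] turn [ 0.0008 -0.0004  0.0004] then shift cm [-0.683  0.     0.005] shift first [-0.683 -0.     0.005]
axial 56.86 ft axial 7.08
t 18.05 pos [564.5   4.  140. ] w 29.7 F [-3.  -0.5  6.3] turn [ 0.0008 -0.0003  0.0004] then shift cm [-0.686  0.001  0.001] shift first [-0.686  0.     0.   ]
axial 56.83 ft axial 6.83
basket top h 795 [29.59524238 30.80121923 31.141283  ]
cradle rim h 942 [-0.57135562  0.41934563  1.12873978]
foot 1562 [ 44.04776609 -21.86008178 -24.98097196] [52.94246226 21.70895608 17.47199369]
handle top x [-39.45620531 -35.99158898 -34.49179153]
```

View pics/w6.png

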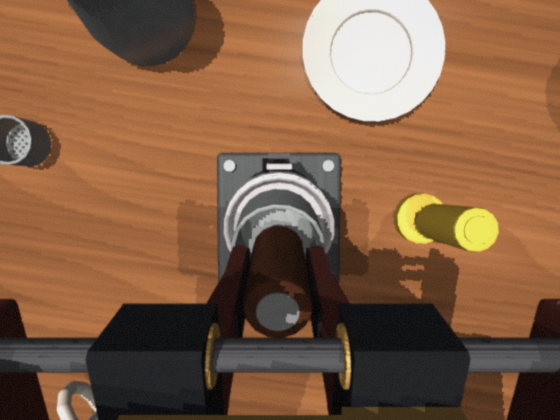

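The foot is inside the basket. The basket top has sunk about 6 mm and the force is about 10 N, and the jaws are well above the rim. Handing in.

```bash
python3 -c "
from h import *
print(ctrl.close_job())"
```

```text
the job is handed in; nothing more can be done
None
```

The job was handed in at about 18 s, with the larger basket in the cradle and the larger tamper held pressed on its floor. The hand-in gives no verdict.

- **Basket:** I let go of it in the cradle, and the camera then put it within about 0.5 mm and 0.015 rad of the seat.
- **Tamper:** I gripped it upright by the handle and lowered it along the cradle's axis. The tool was within about 0.001 rad of the planned axis and on the planned line to within 0.1 mm.
- **Press depth:** The measures roughly agree. The basket top dropped about 6 mm in the picture, the TCP travelled about 6.9 mm past contact, and the axial force rose about 10 N, which means about 7 mm. The cradle was never near its stop.
- **Clearance:** By the grip geometry the fingertips are about 20 mm above the basket rim. I touched no other objects.
- **Disagreements:** The arm swung by several millimetres after the fast moves, so I let it settle before acting. The foot's height in the grip differed by about 1 mm between the camera and the arm reading, which has little effect on the result.

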